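# Load the light reader and hold its measuring key

### The job

Take the wider of the two glass-and-metal sample carriers out of the wooden stand and slide it edgewise, fully home, into the slot of the grey light reader, and let go of it. Then press the reader's spring key down with the gripper until its top is level with the top of the little steel gauge post beside it, never pushing it on to its stop, and keep it held there: the program finishes while the gripper is still holding the key down. Press the key only once the carrier is home, and leave the narrow carrier and the other things on the table where they are.

Things in the scene. Friction and masses are not known exactly. Their poses are not given: they have to be found in the camera images.
- wide_carrier: The wider sample carrier, about 90 g: an upright flat aluminium frame with a clear glass window, 6 mm thick (its x axis), 60 mm wide (its y axis), 60 mm tall, with a ribbed grip tab on top, 10 mm thick (x), 30 mm wide (y) and 22 mm tall, so 82 mm tall in all. Its origin is the middle of its bottom edge, z up. It is the same front and back. It stands with a little play in one of the stand's two bays.
- narrow_carrier: The other carrier, of the same build, height, thickness and tab, but only 38 mm wide (y). It stands in the other bay and stays there.
- stand: Fixed light wooden block, 44 mm (x) by 170 mm (y) by 31 mm tall, origin at the middle of its underside. Two upright bays open at the top, each 9 mm (x) by 66 mm (y) and 25 mm deep (bay floor 6 mm above the origin), centred 40 mm to either side of the middle along its y axis. Which carrier is in which bay varies.
- reader: The light reader: a fixed grey housing, 110 mm (x) by 200 mm (y), its flat top 60 mm above the table, origin at the middle of its underside, dark display on its -x face. In its top are the slot (centred at x 0, y +50 mm) and the key (x 0, y -55 mm).
- slot_mouth (a point): Centre of the slot's mouth, at the level of the reader's top. The slot is 10 mm wide (x of this frame) by 66 mm long (y of this frame), with a 3 mm chamfer round the mouth, 35 mm deep, z up.
- slot_floor (a point): Centre of the slot's floor, 35 mm below the mouth: with the carrier home its bottom edge rests here and the upper 47 mm of it stands out of the slot.
- key_top (a point): Centre of the flat round top of the reader's spring key: a black mushroom cap, 34 mm across, on a stem. It moves with the key. Untouched, it is 30 mm above the reader's top (90 mm above the table).
- post_top (a point): Top of the fixed steel gauge post, a pin with a 14 mm head, 36 mm from the key's axis along the reader's +x axis; its top is 22 mm above the reader's top, 8 mm lower than the untouched key.
- key (a joint): Travel of the spring key in m: 0 untouched, growing as it is pressed straight down, 0.008 when level with the gauge post, 0.016 at its stop. It takes 2 N to start it and 0.5 N more per mm (about 6 N at 8 mm); it springs back when let go.
- amber_vial: Loose brown glass vial with white cap, 38 mm across, 67 mm tall, at the back; origin at the middle of its underside. Leave alone.
- compact_camera: Loose grey compact camera, 43 x 94 x 62 mm, standing in front; origin at the middle of its underside. Leave alone.
- petri_b: Loose clear petri dish, 92 mm across, 22 mm tall, on the left; origin at the middle of its underside. Leave alone.
- bracelet: Loose dark ring-shaped bracelet lying flat, 55 x 59 x 9 mm, on the right; origin at the middle of its underside. Leave alone.
- funnel_flask: Loose broken glass flask bulb, 123 x 93 x 81 mm, at the back left; origin at the middle of its underside. Leave alone.
Things that resemble listed ones, but are neither listed nor needed, are in the scene too. Leave any blue or purple look-alike of the wide_carrier alone.

How it is judged:
On the way, in this order (a step that is already met when the one before it is completed fails the run):
1. the wide carrier is home in the slot and let go (horizontal distance between wide_carrier and slot_floor below 0.006 m and z of wide_carrier in the frame of slot_floor below 0.003 m and angle between the z axis of wide_carrier and the z axis of slot_floor, either way round below 0.18 rad and contact force between the fingers and wide_carrier below 0.1 N), for 0.2 s.
2. the key is pressed level with the gauge post (value of joint key between 0.0055 and 0.0105 m), for 0.3 s.
At the end, for the whole second after the job is handed in: The wide carrier is home in the slot (bottom edge within 3 mm of the floor in height, 6 mm of its centre, 0.18 rad of upright), untouched, and the fingers hold the key pressed 5.5 to 10.5 mm (within 2.5 mm of level with the post), with over 2 N, through the last second (all of step 1 and all of step 2 and contact force between the arm and wide_carrier below 0.1 N and contact force between the fingers and key above 2 N); the arm keeps its last pose, push and grip.
It fails at once if the key is pressed more than 4 mm while the wide carrier is not home in the slot (value of joint key above 0.004 m and (horizontal distance between wide_carrier and slot_floor above 0.008 m or z of wide_carrier in the frame of slot_floor above 0.006 m)).
It fails at once if the key is pushed to its stop (past 14 mm) (value of joint key above 0.014 m).
It fails at once if the narrow carrier is taken or shifted by more than 15 mm (distance of narrow_carrier from where it was at the start of the episode above 0.015 m).
It fails at once if a bystander is shifted by more than 20 mm (distance of any of amber_vial, compact_camera, petri_b, bracelet, funnel_flask from where it was at the start of the episode above 0.02 m).
It also fails if it takes over 54 s, if anything falls off the work surface, if the arm or the gripper's body presses on something with over 40 N, if the wrist force passes 120 N, or if a joint passes its speed limit or range.

### The arm

A 6-joint arm with a two-finger parallel gripper is mounted at the origin on the work surface; the furniture and walls round the work are solid. World frame = base frame: x ahead of the robot, y to its left, z up, the work surface at z = 0. Lengths are in m, angles in rad, forces in N, time in s.
With the tool pointing down it reaches from about 0.325 to 0.75 m from the base axis. Payload 7.6 kg.
Tool frame: the origin (TCP) lies midway between the tips of the shut fingers; the grasp point (between the pads) lies 19 mm behind it; z points along the fingers, y is the line along which they close (so a half turn about z gives the same grasp; the last joint's range is limited). The gripper opens to 85 mm and grips with 20 to 120 N. Pads are 22 mm wide; open, the fingers measure 114 mm over their backs; the gripper's body (76 mm by 85 mm) begins 54 mm behind the grasp point. The pads swing forward as they close: fully open they stand 13 mm farther back than shut.
Start: joints at [1.273, 0.052, 1.401, -0, 1.689, -0.07], TCP at [0.119, 0.511, 0.231] pointing down, gripper open.
Joint ranges: [-2.9, 2.9], [-0.91, 2.17], [0.12, 2.37], [-1.06, 4.2], [0.26, 2.73], [-2.93, 2.93]. Speed limits (rad/s): [2.57, 2.57, 3.01, 3.14, 3.14, 3.14].

### API

Orientations are given as [roll, pitch, yaw] about the fixed x, y, z axes, in that order (R = Rz(yaw) Ry(pitch) Rx(roll)).
In Python, from bench import bot gives the robot as it stands. Calls block until the motion is done:
- bot.move_ptp(position, orientation): joint-space move of the TCP to a pose.
- bot.move_linear(position, feed=0.15, orientation=None, f_stop=None): straight line of the TCP; orientation=None keeps the orientation; feed is the mean speed in m/s. With f_stop (N) it stops when the force on the tool has changed by that much, and returns True; else False.
- bot.move_j(angles): joint-space move.
- bot.gripper_open() and bot.gripper_close(grip_force=None): open the fingers fully, or close them until they stop; grip_force is the grip in N (None keeps the last).
- bot.wait(seconds).
- bot.solve_ik(position, orientation): joint angles nearest the present ones, or None.
- bot.grab_frame(name): name is "side" or "top" or "wrist"; returns a dict with "pixels" (420x560x3 uint8, blue, green, red), "vertical_fov" (degrees; the focal length in pixels is half the picture's height over the tangent of half this angle, whatever the lens; pixels are square), "cx", "cy" (the principal point, pixels), "pose" (4x4, takes a point from camera to world coordinates); the wrist camera has in their place "T_tool_cam" (4x4, takes a point from camera to tool coordinates, whose origin is the TCP and whose axes are the flange's). Camera axes: x right, y up, looking along -z (the intrinsics and any distortion apply to the point x, -y, -z); pixel columns grow to the right and rows downward; lengths in m; the calibration is good to about 2 mm. A picture is of the moment at which its call begins: read the wrist's pose just before it. There is no depth.
A pose or a line that the arm cannot do raises bot.IKError and nothing moves.
- bot.sign_off(): hands the job in; it is judged then, once.
Readings, each from a call of its own:
- bot.read_t(): time.
- bot.read_joint_pos(): joint angles.
- bot.read_qd(): joint speeds.
- bot.read_joint_efforts(): joint torques, N m.
- bot.read_tool_pos(): TCP position.
- bot.read_orientation(): TCP orientation.
- bot.read_contact_force(): force on the tool from outside, world axes, zero at the start.
- bot.read_moment(): the same for the moment, N m.
- bot.read_width(): finger opening in m.
- bot.read_gripper_force(): force on a finger pad.
Only numpy, scipy, OpenCV 4.12 (cv2) and the standard library are available. Lean on these libraries where they do the work, as an engineer would, in place of code of your own. Each camera call takes 0.05 s, during which the arm holds its last target. There are 200 camera calls.

## Working session

There is one attempt and no reset: what is moved stays moved. The work goes in short steps, each a Python script; the robot and the scene stay as the last script left them, time stands still between calls to the robot, and variables do not carry over. Pictures are saved under pics/ and viewed, at most 10 in all, crops included, and the job is handed in when it is done.

```bash
mkdir -p pics; ls
python3 - <<'E'
from bench import bot
import cv2,numpy as np
for n in ("top","side"):
    f=bot.grab_frame(n); cv2.imwrite(f"pics/{n}0.png",f["pixels"])
    print(n,{k:(np.round(v,4).tolist() if not isinstance(v,(str,dict)) else v) for k,v in f.items() if k!="pixels"})
f=bot.grab_frame("wrist"); print({k:np.round(v,4).tolist() for k,v in f.items() if k!="pixels" and not isinstance(v,str)})
cv2.imwrite("pics/w0.png",f["pixels"])
print(bot.read_t(),bot.read_orientation())
E
```

```text
pics
top {'vertical_fov': 55.1457, 'cx': 272.8099, 'cy': 212.7676, 'pose': [[0.0377, 0.9762, -0.2134, 0.2938], [-0.9993, 0.0373, -0.0058, 0.0041], [0.0023, 0.2135, 0.9769, 1.1989], [0.0, 0.0, 0.0, 1.0]]}
side {'vertical_fov': 46.6513, 'cx': 271.7318, 'cy': 208.2763, 'pose': [[-0.9767, 0.0699, -0.203, 0.2423], [-0.2137, -0.4069, 0.8881, 1.1477], [-0.0205, 0.9108, 0.4124, 0.6416], [0.0, 0.0, 0.0, 1.0]]}
{'vertical_fov': 62.6603, 'cx': 280.0364, 'cy': 212.9539, 'T_tool_cam': [[-0.0001, 0.96, 0.2799, 0.0716], [1.0, -0.0, 0.0005, -0.0006], [0.0005, 0.2799, -0.96, -0.1421], [0.0, 0.0, 0.0, 1.0]]}
0.15 [-3.14042170e+00 -7.36821290e-05  2.91376067e+00]
```

View pics/top0.png

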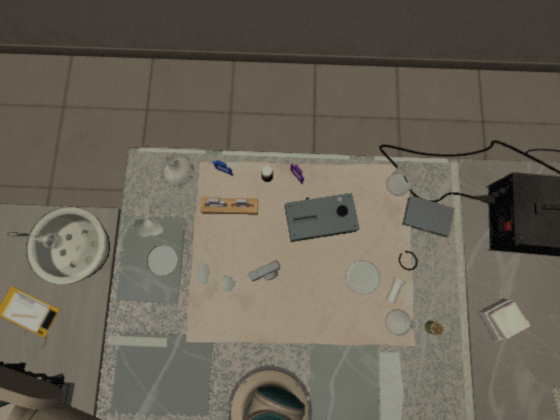

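View pics/side0.png

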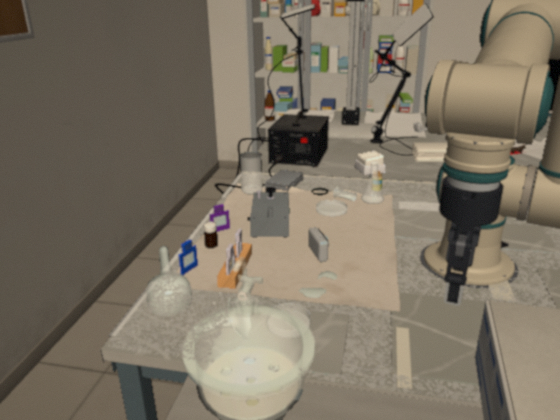

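Top view: the stand is at (229,205) with carriers at (214,202) and (241,202). The blue look-alike is at (223,168) and the purple one at (297,173). The reader is at (321,217), with slot (305,217), key (342,211) and post (341,199). Next I measure the stand and reader from the top view.

```bash
cat > h.py <<'E'
from bench import bot
import cv2,numpy as np
from scipy.spatial.transform import Rotation as R
def grab(n):
    if n=="wrist":
        p=np.array(bot.read_tool_pos());o=bot.read_orientation()
        f=bot.grab_frame(n);T=np.eye(4);T[:3,:3]=R.from_euler('xyz',o).as_matrix();T[:3,3]=p
        f["pose"]=T@np.array(f["T_tool_cam"])
    else: f=bot.grab_frame(n)
    f["pose"]=np.array(f["pose"]);f["f"]=210/np.tan(np.radians(f["vertical_fov"])/2)
    return f
def ray(f,uv,z):
    uv=np.asarray(uv,float).reshape(-1,2)
    d=np.c_[(uv[:,0]-f["cx"])/f["f"],-(uv[:,1]-f["cy"])/f["f"],-np.ones(len(uv))]@f["pose"][:3,:3].T
    c=f["pose"][:3,3];return (c+d*((z-c[2])/d[:,2])[:,None])
def proj(f,P):
    q=(np.atleast_2d(P)-f["pose"][:3,3])@f["pose"][:3,:3]
    return np.c_[f["cx"]-f["f"]*q[:,0]/q[:,2],f["cy"]+f["f"]*q[:,1]/q[:,2]]
E
python3 - <<'E'
from h import *
f=grab("top");print([k for k in f], [f[k] for k in f if isinstance(f[k],str)])
im=f["pixels"]
hsv=cv2.cvtColor(im,cv2.COLOR_BGR2HSV)
print(hsv[212,230],hsv[230,335],hsv[250,215])
for nm,uv,z in (("stand",(229,206),.031),("slot",(305,217),.06),("key",(342,211),.09),("post",(341,199),.082),("cL",(214,202),.08),("cR",(241,202),.08)):
    print(nm,ray(f,uv,z).round(3))
m=(abs(hsv[...,0].astype(int)-12)<8)&(hsv[...,1]>130);m=m.astype(np.uint8);m[:190]=0;m[225:]=0;m[:,:190]=0;m[:,270:]=0
r=cv2.minAreaRect(np.argwhere(m)[:,::-1].astype(np.float32));print(r);b=cv2.boxPoints(r);print(ray(f,b,.031).round(3))
cv2.imwrite("pics/crop.png",cv2.resize(im[150:260,190:370],None,fx=4.4,fy=4.4,interpolation=cv2.INTER_CUBIC))
E
```

```text
['pixels', 'vertical_fov', 'cx', 'cy', 'pose', 'f'] []
[ 16 129 107] [56 20 91] [ 18  54 156]
stand [[0.565 0.142 0.031]]
slot [[ 0.534 -0.083  0.06 ]]
key [[ 0.549 -0.185  0.09 ]]
post [[ 0.586 -0.183  0.082]]
cL [[0.563 0.18  0.08 ]]
cR [[0.566 0.103 0.08 ]]
((228.51675415039062, 207.71311950683594), (48.84001159667969, 9.614845275878906), 1.2188752889633179)
[[0.543 0.216 0.031]
 [0.573 0.217 0.031]
 [0.575 0.071 0.031]
 [0.546 0.07  0.031]]
```

View pics/crop.png

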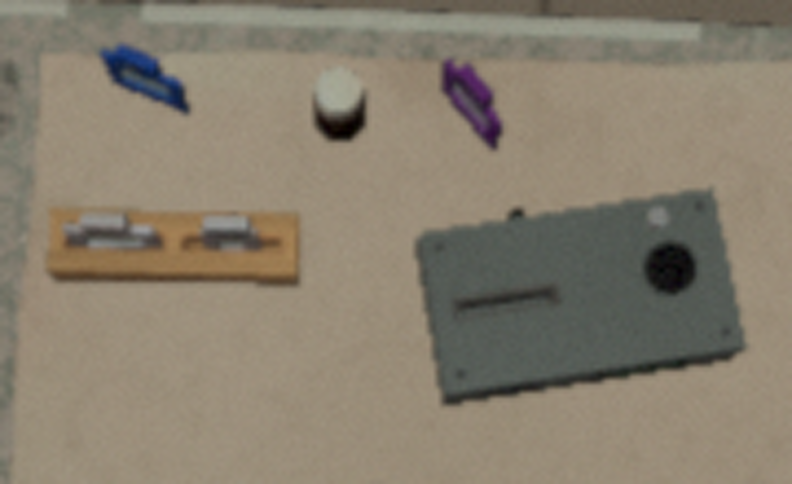

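Crop: the left carrier at (110,232) spans its bay's full 66 mm. The right one at (229,232) leaves its bay visible at both ends, so the left is the wide carrier. Blue (145,75) and purple (470,103) are the decoys. Now going above it for a close look.

Run:
```python
from h import *
bot.move_ptp([.563,.18,.20],[np.pi,0,np.pi/2])
print(bot.read_t(),bot.read_joint_pos(),bot.read_orientation())
bot.wait(.2);f=grab("wrist");cv2.imwrite("pics/w1.png",f["pixels"]);print(f["pose"].round(4).tolist())
for y in (.16,.18,.20): print(proj(f,[[.563,y,.088],[.563,y,.066],[.563,y,.031]]).round().tolist())
```

```text
2.2 [2.48575557e-01 2.48840822e-01 1.24522991e+00 2.44567339e-04
 1.64727343e+00 2.46887298e-01] [ 3.14141129e+00 -2.97182587e-04  1.57250333e+00]
[[1.0, -0.0015, 0.0011, 0.5625], [0.0011, 0.9596, 0.2815, 0.2516], [-0.0015, -0.2814, 0.9596, 0.3422], [0.0, 0.0, 0.0, 1.0]]
[[281.0, 234.0], [281.0, 225.0], [281.0, 213.0]]
[[281.0, 209.0], [281.0, 202.0], [281.0, 193.0]]
[[281.0, 184.0], [281.0, 178.0], [281.0, 171.0]]
```

View pics/w1.png

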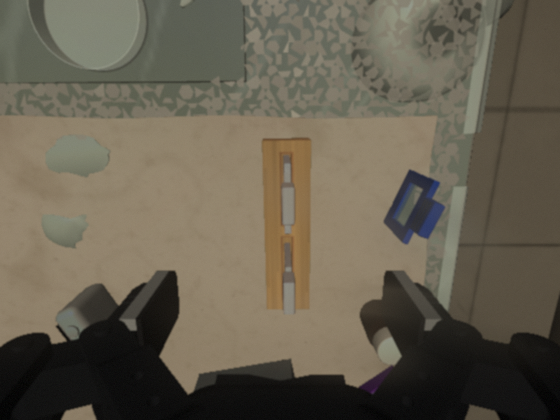

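Wrist view: the wide carrier's tab is at (288,206) and the narrow carrier's at (289,293). The blue decoy (415,205) is clear of the fingers. I measure the tab, then grasp and lift.

Run:
```python
from h import *
f=grab("wrist");hsv=cv2.cvtColor(f["pixels"],cv2.COLOR_BGR2HSV)
m=((hsv[...,1]<60)&(hsv[...,2]>100)).astype(np.uint8);k=np.zeros_like(m);k[145:236,272:304]=1;m&=k
# tab rows: wide mask
w=m.sum(1);print([(r,int(w[r]),round(float(np.mean(np.nonzero(m[r])[0])),1)) for r in range(145,236,4) if w[r]])
rows=[r for r in range(145,236) if w[r]>=9];print(rows[0],rows[-1])
c=np.array([[np.mean(np.nonzero(m[r])[0]),r] for r in rows])
P=ray(f,c,.088);print(P[0],P[-1],P.mean(0))
print(ray(f,[[c[:,0].mean(),rows[0]],[c[:,0].mean(),rows[-1]]],.088))
```

```text
[(157, 5, 286.0), (161, 5, 286.0), (165, 7, 287.0), (169, 7, 287.0), (173, 7, 287.0), (177, 7, 287.0), (181, 7, 287.0), (185, 6, 287.2), (189, 12, 287.5), (193, 12, 287.5), (197, 12, 287.5), (201, 12, 287.5), (205, 12, 287.5), (209, 12, 287.5), (213, 12, 287.5), (217, 12, 287.5), (221, 11, 288.0), (225, 6, 287.5), (229, 6, 287.5)]
186 223
[0.5677772  0.19801564 0.088     ] [0.56836847 0.16882271 0.088     ] [0.56790873 0.18356683 0.088     ]
[[0.56780683 0.19801567 0.088     ]
 [0.56801182 0.16882221 0.088     ]]
```

Run:
```python
from h import *
o=[np.pi,0,np.pi/2]
bot.move_linear([.568,.1835,.12],orientation=o)
bot.move_linear([.568,.1835,.058],feed=.08)
bot.gripper_close(40);print(bot.read_width(),bot.read_gripper_force())
bot.move_linear([.568,.1835,.20],feed=.12);print(bot.read_width(),bot.read_gripper_force(),bot.read_contact_force())
bot.move_ptp([.54,-.17,.20],o);bot.wait(.2)
f=grab("wrist");cv2.imwrite("pics/w2.png",f["pixels"]);print(bot.read_t(),bot.read_width())
```

```text
0.009050642356951324 41.54868006706238
0.009501337433471245 41.3592267036438 [-0.44404725 -0.40539641 -0.44500162]
7.7 0.009377845468934675
```

View pics/w2.png

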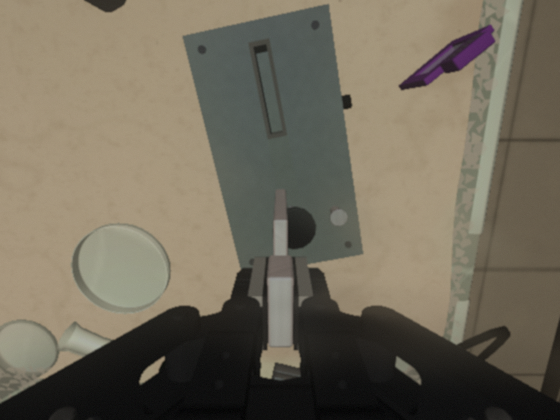

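Wrist view: the carrier is held upright in the fingers. The slot outline has corners near (250,41), (269,40), (286,134) and (266,137), with post (340,217) and key ~(296,228). Refining these with contours.

Run:
```python
from h import *
f=grab("wrist");g=cv2.cvtColor(f["pixels"],cv2.COLOR_BGR2GRAY)
roi=g[25:150,225:305];
bg=np.median(roi);d=cv2.absdiff(cv2.GaussianBlur(roi,(3,3),0),np.uint8(bg));print(bg)
for t in (8,12,16):
    m=cv2.morphologyEx((d>t).astype(np.uint8),cv2.MORPH_CLOSE,np.ones((7,7)))
    cs=cv2.findContours(m,cv2.RETR_EXTERNAL,cv2.CHAIN_APPROX_NONE)[0];c=max(cs,key=cv2.contourArea)
    P=ray(f,c.reshape(-1,2)+[225,25],.06)[:,:2]*1000
    r=cv2.minAreaRect(P.astype(np.float32));print(t,r, cv2.boundingRect(c))
h=ray(f,[[250,41],[269,40],[286,134],[266,137]],.06);print(h.round(4).tolist(),h.mean(0))
# post
print("post",ray(f,[340,217],.082),"key",ray(f,[296,228],.09))
# reader edges
E=ray(f,[[184,36],[328,5],[362,254]],.06);print(E.round(4).tolist(),np.linalg.norm(E[1]-E[0]),np.linalg.norm(E[2]-E[1]))
v=E[1]-E[2];print("yaw",np.arctan2(-v[0],v[1]))
# carrier bottom/tab columns
```

```text
Traceback (most recent call last):
cv2.error: OpenCV(4.12.0) :-1: error: (-5:Bad argument) in function 'absdiff'
> Overload resolution failed:
>  - src2 is not a numpy array, neither a scalar
>  - Expected Ptr<cv::UMat> for argument 'src2'
```

Run:
```python
from h import *
f=grab("wrist");g=cv2.cvtColor(f["pixels"],cv2.COLOR_BGR2GRAY)
roi=g[25:150,225:305];
bg=np.median(roi);d=np.abs(cv2.GaussianBlur(roi,(3,3),0).astype(float)-bg)
for t in (8,12,16):
    m=cv2.morphologyEx((d>t).astype(np.uint8),cv2.MORPH_CLOSE,np.ones((7,7)))
    cs=cv2.findContours(m,cv2.RETR_EXTERNAL,cv2.CHAIN_APPROX_NONE)[0];c=max(cs,key=cv2.contourArea)
    P=ray(f,c.reshape(-1,2)+[225,25],.06)[:,:2]*1000
    r=cv2.minAreaRect(P.astype(np.float32));print(t,r, cv2.boundingRect(c))
h=ray(f,[[250,41],[269,40],[286,134],[266,137]],.06);print(h.round(4).tolist(),h.mean(0))
print("post",ray(f,[340,217],.082),"key",ray(f,[296,228],.09))
E=ray(f,[[184,36],[328,5],[362,254]],.06);print(E.round(4).tolist(),np.linalg.norm(E[1]-E[0]),np.linalg.norm(E[2]-E[1]))
v=E[1]-E[2];print("yaw",np.arctan2(-v[0],v[1]))
```

```text
8 ((530.3657836914062, -82.24349212646484), (16.148235321044922, 71.84232330322266), 11.0165376663208) (24, 13, 38, 100)
12 ((530.2949829101562, -82.18816375732422), (15.021021842956543, 70.74949645996094), 10.874807357788086) (25, 14, 36, 99)
16 ((530.2847290039062, -82.15538024902344), (13.171528816223145, 69.28287506103516), 10.884552001953125) (27, 15, 33, 96)
[[0.5171, -0.048, 0.06], [0.5312, -0.0473, 0.06], [0.5443, -0.1155, 0.06], [0.5283, -0.1179, 0.06]] [ 0.53022197 -0.08215823  0.06      ]
post [[ 0.5868657  -0.17800103  0.082     ]] key [[ 0.55193628 -0.1844762   0.09      ]]
[[0.4683, -0.0447, 0.06], [0.5741, -0.0243, 0.06], [0.6119, -0.2189, 0.06]] 0.10781521372428901 0.19823542601775182
yaw 0.19189092520596054
```

The slot measures 16.1 x 71.8 mm (expected 16 x 72), centre (0.5304, -0.0822), yaw 0.191, and the key's position is consistent with that. Inserting.

Run:
```python
from h import *
o=[np.pi,0,np.pi/2+.191]
bot.move_ptp([.5304,-.0822,.20],o)
bot.move_linear([.5304,-.0822,.130],feed=.1);bot.wait(.2)
cv2.imwrite("pics/w3.png",grab("wrist")["pixels"])
f0=np.array(bot.read_contact_force())
s=bot.move_linear([.5304,-.0822,.078],feed=.03,f_stop=10)
print(s,bot.read_tool_pos(),np.array(bot.read_contact_force())-f0,bot.read_moment(),bot.read_width(),bot.read_t())
```

```text
False [ 0.53050241 -0.08224549  0.07818755] [ 0.3950111  -2.25935994  0.63399647] [-0.02826778 -0.01721156 -0.08043963] 0.009459626578782339 11.225
```

It went in freely. Seating, releasing, retreating, then looking.

Run:
```python
from h import *
print(bot.move_linear([.5304,-.0822,.074],feed=.02,f_stop=8),bot.read_tool_pos(),bot.read_contact_force())
bot.gripper_open();bot.wait(.3)
bot.move_linear([.5304,-.0822,.18],feed=.12)
o=[np.pi,0,np.pi/2+.191]
bot.move_ptp([.5503,-.20,.22],o);bot.wait(.2)
f=grab("wrist");cv2.imwrite("pics/w4.png",f["pixels"]);print(bot.read_t())
c,s=np.cos(.191),np.sin(.191)
L=np.array([[-s*y+.5304,c*y-.0822,z] for y,z in ((0,.107),(30,.085),(-30,.085),(-105,.09))]) if 0 else None
pts=[]
for y,z in ((.015,.107),(-.015,.107),(.03,.085),(-.03,.085),(-.105,.09)): pts.append([.5304-s*y,-.0822+c*y,z])
print(proj(f,pts).round(1).tolist())
```

```text
True [ 0.53118895 -0.08233674  0.07711123] [ 0.21485753 -0.10862431  3.01561171]
14.2833
[[285.7, 13.4], [285.4, 62.7], [285.4, -1.9], [285.0, 88.2], [284.5, 187.0]]
```

View pics/w4.png

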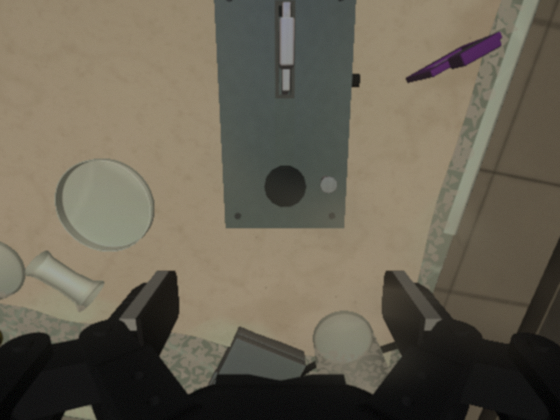

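The carrier stands in the slot: tab end at (287,64) against a predicted row of 63, and floor contact came at z=0.077, the height for home. The key is at (285,186), predicted (284.5,187). Pressing the key now.

Run:
```python
from h import *
x,y=.5503,-.1853
bot.gripper_close(20)
bot.move_linear([x,y,.12],feed=.12);bot.move_linear([x,y,.097],feed=.05);bot.wait(.3)
f0=np.array(bot.read_contact_force())
hit=bot.move_linear([x,y,.084],feed=.01,f_stop=1.5)
p=bot.read_tool_pos();print("touch",hit,p,np.array(bot.read_contact_force())-f0)
for z in (.086,.084,.082):
    if z<p[2]: bot.move_linear([x,y,z],feed=.01);bot.wait(.2)
    print(z,bot.read_tool_pos(),np.array(bot.read_contact_force())-f0)
print(bot.read_t())
```

```text
touch True [ 0.55023535 -0.18526439  0.08907501] [0.81792816 0.46393952 2.01131628]
0.086 [ 0.55029416 -0.1852891   0.08607103] [-0.26639366  0.01318554  3.41341602]
0.084 [ 0.55031302 -0.18530893  0.08407916] [-0.10280053  0.88238459  4.34211726]
0.082 [ 0.55033322 -0.18530992  0.08216981] [-2.23913569  1.6456298   5.29747412]
19.475
```

Run:
```python
from h import *
bot.move_linear([.5503,-.1853,.0814],feed=.01);bot.wait(.4)
F=[]
for _ in range(20): F.append(bot.read_contact_force());bot.wait(.02)
print(bot.read_tool_pos(),np.mean(F,0),np.std(F,0),bot.read_t())
f=grab("side");cv2.imwrite("pics/s5.png",cv2.resize(f["pixels"][150:270,190:350],None,fx=4.8,fy=4.8,interpolation=cv2.INTER_CUBIC))
```

```text
[ 0.55032337 -0.18531768  0.08161044] [-1.80574042  0.70281058  5.69816096] [0.58191922 0.41025865 0.57307757] 20.4583
```

View pics/s5.png

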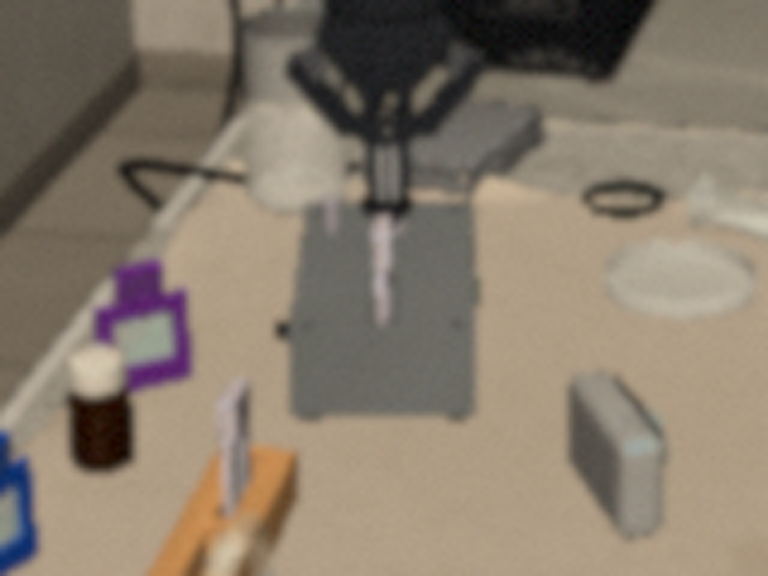

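The side view shows the carrier upright in the slot (385,270), the fingers on the key (387,205), and the narrow carrier still in the stand (233,440). Force is about 5.7 N and the TCP is at 0.0816, so the key is roughly 8 mm down. Handing in.

```bash
python3 -c "
from bench import bot
print(bot.sign_off())"
```

```text
the job is handed in; nothing more can be done
None
```

I slid the wide carrier fully home in the reader slot and let it go; the gripper is holding the key about 8 mm down, level with the gauge post, at roughly 5.7 N, and I handed the job in at about 20.5 s (no verdict came back).

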